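# Third hand: stack two strips and press them against a spring fence

### The arm

A 7-joint arm with a two-finger parallel gripper is mounted at the origin on a cart in front of the work surface, level with it; the furniture and walls round the work are solid. World frame = base frame: x ahead of the robot, y to its left, z up, the work surface at z = 0. Lengths are in m, angles in rad, forces in N, time in s.
With the tool pointing down it reaches from about 0.35 to 0.9 m from the base axis. Payload 7.2 kg.
Tool frame: the origin (TCP) lies midway between the tips of the shut fingers; the grasp point (between the pads) lies 19 mm behind it; z points along the fingers, y is the line along which they close (so a half turn about z gives the same grasp; the last joint's range is limited). The gripper opens to 88 mm and grips with 3 to 60 N. Pads are 20 mm wide; open, the fingers measure 115 mm over their backs; the gripper's body (75 mm by 178 mm) begins 61 mm behind the grasp point.
Start: joints at [1.087, 0.411, -0.013, 1.596, 0.006, 1.134, -0.082], TCP at [0.252, -0.572, 0.223] pointing down, gripper open.
Joint ranges: [-2.95, 2.95], [-0.29, 1.99], [-1.47, 1.44], [0.14, 2.54], [-1.03, 4.17], [0.13, 1.85], [-2.86, 2.86]. Speed limits (rad/s): [2.39, 2.39, 3.01, 3.01, 3.14, 3.14, 3.14].

### API

Orientations are given as a rotation vector (axis times angle).
In Python, from workcell import ctrl gives the robot as it stands. The module is installed in compiled form; this text tells all that it offers.
- The arm moves only by the shell command python3 -m jog 'ROWS' [FORCE]. ROWS is JSON, a list of rows, each a list of 3 entries, a list of its own where there are three numbers: the shift along the tool's x, y, z in mm, then the turn about the tool's z in rad, then the finger opening in mm, from 0 to 87.8. A call has 1 to 12 rows; each row shifts and turns the commanded pose from where the row before left it, along the tool's axes as they then stand; what a row does not reach is not made up. A row lasts 1/10 s, in which the tool goes at most 50 mm and 8.59 degrees, less where a joint would pass 70% of its speed; a pose out of reach is approached as far as the arm can. A call is refused whole if a number of a shift passes 50 or a number of a turn 0.15, either way. A call with a gripper value outside its range is refused whole. The fingers move at their own pace and stop on an object; FORCE is the grip in N (left out, the last holds). Time passes only in rows, so rows that do not move let the fingers close. It gives the time, the measured TCP pose, the force, the opening and the grip force at its end, in the units of the state.
- ctrl.sense(): the state, without advancing time (a new reading comes with each control period).
- ctrl.camera(name): name is "scene" or "side" or "wrist"; returns the picture (384x512x3 uint8, red, green, blue); there is no depth.
- ctrl.calibration(name): a dict with "camera_matrix" (3x3 intrinsics, pixels), "rvec" (rotation vector, rad) and "tvec" (3), from world to camera coordinates, as OpenCV has them. Camera axes: x right, y down, z forward; pixel columns grow to the right and rows downward; lengths in m; the calibration is good to about 2 mm. A picture is of the moment at which its call begins: read the wrist's pose just before it. calibration takes no time and is no camera call; for the wrist camera it gives the pose at the moment of the call.
- ctrl.close_job(): hands the job in; it is judged then, once.
Trained networks look in the newest picture that a camera, given by its name, has taken for a name from the list of things; names that differ only in an ending like _2 or _b are one class to them, and where a whole thing is asked for, a point or a joint stands for the part that bears it (a point fixed in the world has none). Each returns a list of dicts, best first, with "p" (0 to 1); they miss things now and then, are a little off and sometimes report something else, mostly with a low value. They report only what shows in the picture. A call takes as long as a camera call. They do not tell look-alikes from the thing itself.
- ctrl.recognise(camera, target): "rect" ([centre column, centre row, width, height] in pixels, round what is visible of it).
- ctrl.place_of(camera, target): "position" ([column, row] in pixels: a listed point, or the origin of a listed thing).
The state is a dict: "time_s": time; "joint_pos": joint angles; "joint_vel": joint speeds; "effort": joint torques, N m; "tool_pos": TCP position; "ee_rot": TCP orientation; "contact_force": force on the tool from outside, world axes, zero at the start; "moment": the same for the moment, N m; "gripper_width": finger opening in m; "finger_force": force on a finger pad.
Only numpy, scipy, OpenCV 4.12 (cv2) and the standard library are available. Lean on these libraries where they do the work, as an engineer would, in place of code of your own. Each camera call takes 0.05 s, during which the arm holds its last target. There are 200 camera calls.

### The job

Two long white strips are to be screwed together: lay the loose strip (the one lying alone at the robot's left, not one of the three side by side) flat on top of the strip that lies in front of the spring fence, squarely, with sides and ends flush. Then push the pair from the robot's side until both lie flat along the fence and the fence gives way far enough that its pointer stands between the two dark marks (a steady push of about 11 N), never driving the fence to the end of its travel, and finish holding them pressed there without letting go. Leave the things standing around where they are.

Things in the scene. Friction and masses are not known exactly. Their poses are not given: they have to be found in the camera images.
- fixture: Spring fence, fixed to the mat. Origin on the mat, below the middle of the fence's front face when nothing presses on it; x is the direction in which the strips are pushed against it (roughly away from the robot), y runs along the fence, z up. Its grey guide block (150 mm along y, 48 mm along x, 44 mm high) begins 52 mm behind the origin; nothing of it lies in front of the fence.
- fence_face (a point): Middle of the fence's flat front face, 28 mm above the mat; it moves with the fence. The fence is an aluminium plate 180 mm long (y), 10 mm thick (x), from 2 to 54 mm above the mat; its front looks along -x of the fixture. A thin dark pointer arm on its top, up to 57 mm above the mat, reaches back over a white scale with two dark marks.
- fence (a joint): How far the fence has been pushed back along x of the fixture, in m: 0 at rest, 0.042 at the end of its travel. A spring resists with 0.5 N per mm (0.022 takes 11 N) and pushes the fence back. The pointer moves as far as the fence; at rest the cross bar at its tip stands 15 mm short of the first mark: the two dark marks stand at 0.015 and 0.029.
- strip_low: The lower strip: long white straight strip, 28 mm wide (its x), 284 mm long (its y), 24 mm high (a groove along each side makes it look like two layers; it is one piece), 0.06 to 0.13 kg, loose, lying on the mat about 9 cm in front of the fence and roughly along it. Origin at the centre of its underside.
- strip_high: The strip to be laid on top: same kind and size (28 mm wide = x, 284 mm long = y, 24 mm high), loose, lying alone on the mat at the robot's left, pointing roughly away from the robot. Not one of the three fixed strips side by side 5 to 15 cm left of the middle, which have no part in the job. Origin at the centre of its underside. Either way round is right.
- glue_bottle: Bystander: small white bottle with a pointed cap, 23 mm across, 90 mm high. Origin at the centre of its underside.
- flush_cutters: Bystander: blue-handled flush cutters lying flat, 129 x 43 x 10 mm. Origin at the centre of the underside.
- small_hut: Bystander: grey model hut, 39 x 39 x 58 mm. Origin at the centre of its underside.
- relay_case: Bystander: grey relay case, 84 x 56 x 31 mm. Origin at the centre of its underside.
Not all that is in view belongs to the job. There is more than one size of the fixture; the job needs the larger.

How it is judged:
On the way:
1. the loose strip lies squarely on the strip in front of the fence: sides within 7 mm, ends within 10 mm, within 0.07 rad, the fence not yet pressed (under 3 mm) (x of strip_high in the frame of strip_low between -0.007 and 0.007 m and y of strip_high in the frame of strip_low between -0.01 and 0.01 m and z of strip_high in the frame of strip_low between 0.0215 and 0.0265 m and angle between the y axis of strip_high and the y axis of strip_low, either way round below 0.07 rad and height (world z) of strip_low below 0.003 m and value of joint fence below 0.003 m), for 0.2 s.
At the end, for the whole second after the job is handed in: The robot still presses: the strips, not the arm, hold the fence pushed back by 15 to 29 mm (7.5 to 14.5 N), steady to 5 mm/s; both strips lie within 3.5 mm and 0.04 rad of its face, one flat on the other, ends flush within 10 mm, the lower one flat on the mat (value of joint fence between 0.015 and 0.029 m and velocity of joint fence between -0.005 and 0.005 m/s and contact force between any of strip_low, strip_high and fence above 3 N and contact force between each of the arm, the fingers and fence below 0.5 N and x of strip_low in the frame of fence_face between -0.0175 and -0.011 m and x of strip_high in the frame of fence_face between -0.0175 and -0.011 m and angle between the y axis of each of strip_low, strip_high and the y axis of fixture, either way round below 0.04 rad and y of strip_high in the frame of strip_low between -0.01 and 0.01 m and z of strip_high in the frame of strip_low between 0.0215 and 0.0265 m and height (world z) of strip_low below 0.003 m and angle between each of strip_low, strip_high's own z axis and vertical below 0.06 rad); the arm keeps its last pose, push and grip.
It fails at once if the fence is driven to the end of its travel (value of joint fence above 0.04 m).
It fails at once if a bystander is moved by more than 20 mm (distance of any of glue_bottle, flush_cutters, small_hut, relay_case from where it was at the start of the episode above 0.02 m).
It also fails if it takes over 61 s, if anything falls off the work surface, if the arm or the gripper's body presses on something with over 40 N, if the wrist force passes 120 N, or if a joint passes its speed limit or range.

## Working session

There is one attempt and no reset: what is moved stays moved. The work goes in short steps, Python scripts to look and compute and a shell command to move; the robot and the scene stay as the last step left them, time stands still between calls to the robot, and variables do not carry over. Pictures are saved under pics/ and viewed, at most 10 in all, crops included, and the job is handed in when it is done.

```bash
mkdir -p pics
cat > h.py <<'E'
import numpy as np, cv2
from workcell import ctrl
from scipy.spatial.transform import Rotation as R
def cal(n):
    c=ctrl.calibration(n); return np.array(c["camera_matrix"]),np.array(c["rvec"],float),np.array(c["tvec"],float)
def ground(n,px,z=0.,c=None):
    K,r,t=c or cal(n); M=R.from_rotvec(r.ravel()).as_matrix(); t=t.ravel()
    d=M.T@np.linalg.solve(K,np.array([px[0],px[1],1.])); o=-M.T@t
    return o+d*(z-o[2])/d[2]
def proj(n,p,c=None):
    K,r,t=c or cal(n); return cv2.projectPoints(np.array(p,float).reshape(-1,1,3),r,t,K,None)[0].reshape(-1,2)
def snap(n,f=None):
    im=ctrl.camera(n)
    if f: cv2.imwrite('pics/'+f,cv2.cvtColor(im,cv2.COLOR_RGB2BGR))
    return im
E
python3 - <<'E'
from h import *
a=snap('scene');b=snap('side')
cv2.imwrite('pics/a.png',cv2.cvtColor(cv2.resize(a,(800,600)),cv2.COLOR_RGB2BGR))
cv2.imwrite('pics/b.png',cv2.cvtColor(cv2.resize(b,(800,600)),cv2.COLOR_RGB2BGR))
s=ctrl.sense();print(s['time_s'],s['tool_pos'],s['ee_rot'],s['joint_pos'],s['gripper_width'])
print(R.from_rotvec(s['ee_rot']).as_matrix().round(3))
for cam in('scene','side'):
  for t,z in(('fence_face',.028),('fixture',0),('strip_low',0),('strip_high',0),('glue_bottle',0),('flush_cutters',0),('small_hut',0),('relay_case',0)):
    for d in ctrl.place_of(cam,t)[:4]: print(cam,t,round(d['p'],2),np.round(d['position']),ground(cam,d['position'],z).round(3))
E
```

```text
0.1 [ 0.25226057 -0.57135124  0.22193057] [-3.07260468e+00 -6.48279847e-01  6.48906908e-04] [ 1.08674655  0.4117961  -0.01271512  1.59690525  0.00563228  1.1343323
 -0.08221546] 0.08759456938283708
[[ 0.915  0.404 -0.001]
 [ 0.404 -0.915  0.001]
 [-0.    -0.001 -1.   ]]
scene fixture 0.96 [297. 186.] [ 0.565 -0.182  0.   ]
scene strip_low 0.86 [310. 198.] [ 0.477 -0.178  0.   ]
scene strip_high 0.65 [177. 237.] [0.488 0.298 0.   ]
scene glue_bottle 0.52 [115. 282.] [0.387 0.504 0.   ]
scene glue_bottle 0.46 [179. 233.] [0.506 0.286 0.   ]
scene flush_cutters 0.51 [134. 253.] [ 0.481  0.431 -0.   ]
scene small_hut 0.44 [215. 191.] [0.673 0.093 0.   ]
scene relay_case 0.76 [366. 165.] [ 0.569 -0.513  0.   ]
side fence_face 0.78 [244. 175.] [ 0.594 -0.2    0.028]
side fence_face 0.57 [315. 162.] [ 0.331 -0.371  0.028]
side fixture 0.67 [248. 182.] [ 0.574 -0.196  0.   ]
side fixture 0.61 [203. 218.] [0.67  0.077 0.   ]
side fixture 0.49 [317. 166.] [ 0.324 -0.387  0.   ]
side strip_low 0.82 [269. 187.] [ 0.484 -0.178  0.   ]
side strip_high 0.7 [229. 262.] [0.504 0.282 0.   ]
side glue_bottle 0.7 [242. 317.] [0.396 0.493 0.   ]
side flush_cutters 0.74 [218. 296.] [0.491 0.437 0.   ]
side small_hut 0.51 [201. 217.] [0.68  0.078 0.   ]
side relay_case 0.73 [268. 148.] [ 0.564 -0.487  0.   ]
```

View pics/a.png

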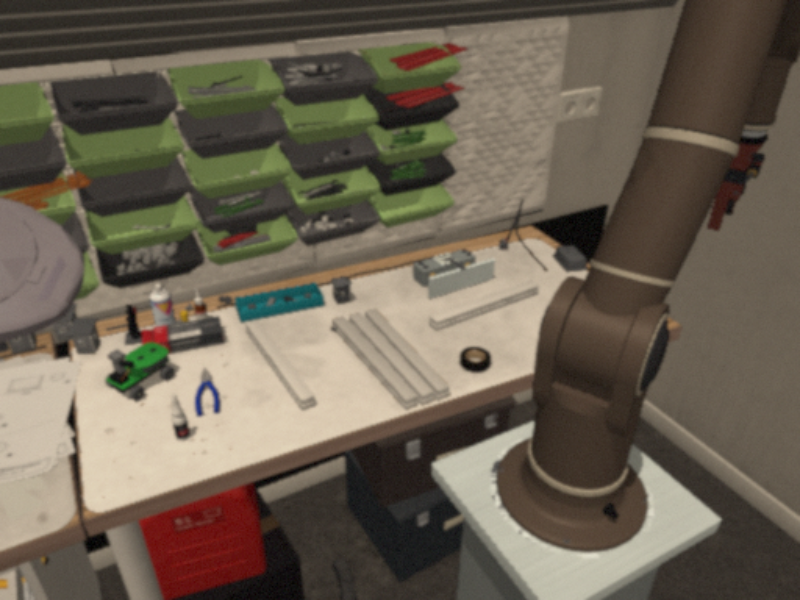

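View pics/b.png

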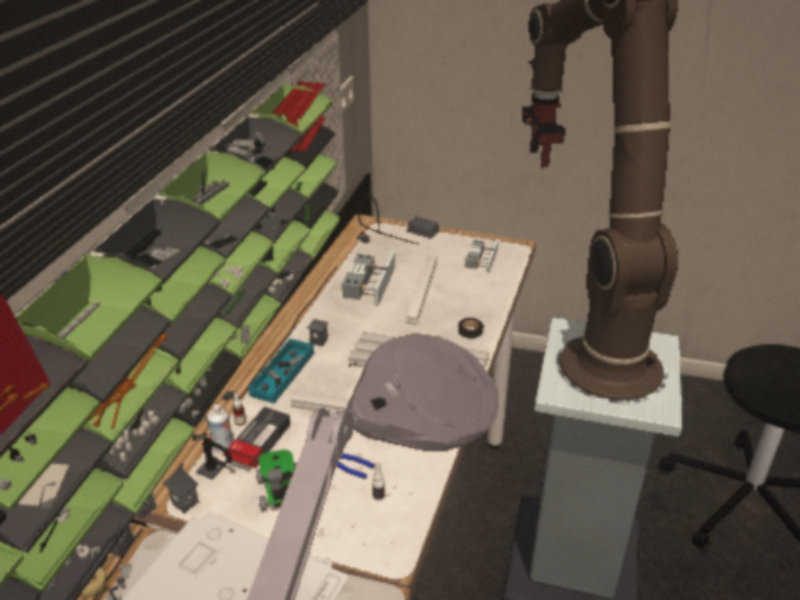

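The loose strip runs from about (250,330) to (308,403) in the scene view. The low strip is at (485,307) and the larger fence at (462,278); the smaller look-alike fence is nearer the robot in the side view. I'll move over the low strip and look from there.

```bash
python3 -m jog '[[[36,-26,-8],0.15,87.8],[[36,-26,-8],0.15,87.8],[[36,-26,-8],0.15,87.8]]' | tail -c 700
python3 - <<'E'
from h import *
s=ctrl.sense();print(s['time_s'],s['tool_pos'],s['joint_pos'].round(3));print(R.from_rotvec(s['ee_rot']).as_matrix().round(3))
# remaining to (0.45,-0.18,0.30)
print((R.from_rotvec(s['ee_rot']).inv().apply(np.array([.45,-.18,.30])-s['tool_pos'])*1000).round(1))
E
```

```text
time_s: 1.2
tool_pos: [0.3349, -0.4683, 0.2469]
ee_rot: [-3.141, 0.061, 0.0]
contact_force: [0.5, -0.5, 0.5]
gripper_width: 0.0879
finger_force: 0.0
1.2 [ 0.334882   -0.46827113  0.24686527] [ 0.848  0.307  0.022  1.69  -0.008  1.145 -0.737]
[[ 0.999 -0.039 -0.   ]
 [-0.039 -0.999  0.   ]
 [-0.    -0.    -1.   ]]
[ 103.8 -292.5  -53.1]
```

```bash
python3 -m jog '[[[15,-42,-7],0,87.8],[[15,-42,-7],0,87.8],[[15,-42,-7],0,87.8],[[15,-42,-8],0,87.8],[[15,-42,-8],0,87.8],[[15,-42,-8],0,87.8],[[14,-40,-8],0,87.8],[[0,0,0],0,87.8],[[0,0,0],0,87.8]]' | head -3
python3 - <<'E'
from h import *
s=ctrl.sense();c=cal('wrist');im=snap('wrist')
cv2.imwrite('pics/c.png',cv2.cvtColor(cv2.resize(im,(800,600)),cv2.COLOR_RGB2BGR))
np.savez('c.npz',K=c[0],r=c[1],t=c[2],im=im)
print(s['joint_pos'].round(2), R.from_rotvec(s['ee_rot']).as_matrix().round(3)[0])
for t,z in(('fence_face',.028),('fixture',0),('strip_low',0)):
    for d in ctrl.place_of('wrist',t)[:3]: print(t,round(d['p'],2),np.round(d['position']),ground('wrist',d['position'],z,c).round(4))
E
```

```text
time_s: 2.1
tool_pos: [0.4482, -0.1804, 0.2998]
ee_rot: [3.141, -0.045, 0.001]
[ 0.45  0.11 -0.19  1.81  0.02  1.22 -1.34] [ 1.    -0.029  0.001]
fence_face 0.91 [262.  64.] [ 0.5735 -0.1855  0.028 ]
fence_face 0.66 [381. 222.] [ 0.3373 -0.3668  0.028 ]
fixture 0.8 [381. 217.] [ 0.3345 -0.3771  0.    ]
fixture 0.74 [258.  59.] [ 0.5828 -0.1797  0.    ]
strip_low 0.91 [260. 132.] [ 0.4791 -0.181   0.    ]
```

View pics/c.png

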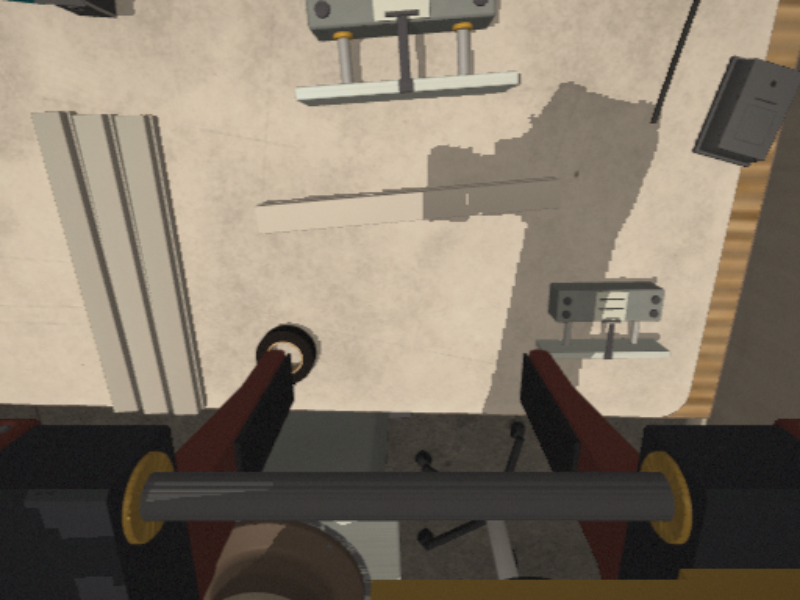

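The picture shows the large fence with its front plate from (297,95) to (520,80), the low strip from (256,218) to (558,192), and three fixed strips at the left. I'll enlarge a crop with a model outline drawn on it.

```bash
cat >> h.py <<'E'
def box(x,y,yaw,z0,lx,ly,h):
    c,s=np.cos(yaw),np.sin(yaw)
    return np.array([[x+c*a*lx/2-s*b*ly/2,y+s*a*lx/2+c*b*ly/2,z] for z in(z0,z0+h) for a,b in((-1,-1),(1,-1),(1,1),(-1,1))])
def draw(im,P,sc,off,col=(0,0,255)):
    Q=((P-off)*sc).round().astype(int)
    for k in(0,4): cv2.polylines(im,[Q[k:k+4].reshape(-1,1,2)],True,col if k else (0,160,0),1)
E
python3 - <<'E'
from h import *
f=np.load('c.npz');c=(f['K'],f['r'],f['t']);im=f['im']
M=R.from_rotvec(c[1].ravel()).as_matrix();print('cam',-M.T@c[2].ravel(),M[2])
g=lambda u,v,z:ground('wrist',(u*.64,v*.64),z,c)
A,B=g(297,101,.002),g(520,84,.002); A2,B2=g(296,88,.054),g(519,73,.054)
print('fence',A,B,A2,B2,np.linalg.norm(A-B),np.linalg.norm(A2-B2),np.arctan2(A[0]-B[0],A[1]-B[1]))
for z in(0,.024):
  A,B=g(259,233,z),g(558,208,z);print('strip near edge',z,A,B,np.linalg.norm(A-B),np.arctan2(A[0]-B[0],A[1]-B[1]))
u0,v0,u1,v1=150,30,380,160
cr=cv2.cvtColor(im[v0:v1,u0:u1],cv2.COLOR_RGB2BGR);cr=cv2.resize(cr,None,fx=3.4,fy=3.4,interpolation=cv2.INTER_CUBIC)
cv2.imwrite('pics/d.png',cr)
E
```

```text
cam [ 0.52993268 -0.18165333  0.46170124] [-0.29697834  0.00837446 -0.95484749]
fence [ 0.57775499 -0.08339391  0.002     ] [ 0.58604101 -0.28614373  0.002     ] [ 0.58200859 -0.09466221  0.054     ] [ 0.58775747 -0.27318294  0.054     ] 0.20291906083922143 0.17861326942476582 -0.04084549203442698
strip near edge 0 [ 0.45795282 -0.03322031  0.        ] [ 0.47383707 -0.32853709  0.        ] 0.29574364988474605 -0.05373538107310237
strip near edge 0.024 [ 0.46169445 -0.04093611  0.024     ] [ 0.47675301 -0.32090182  0.024     ] 0.28037040188321977 -0.05373538107310228
```

View pics/d.png

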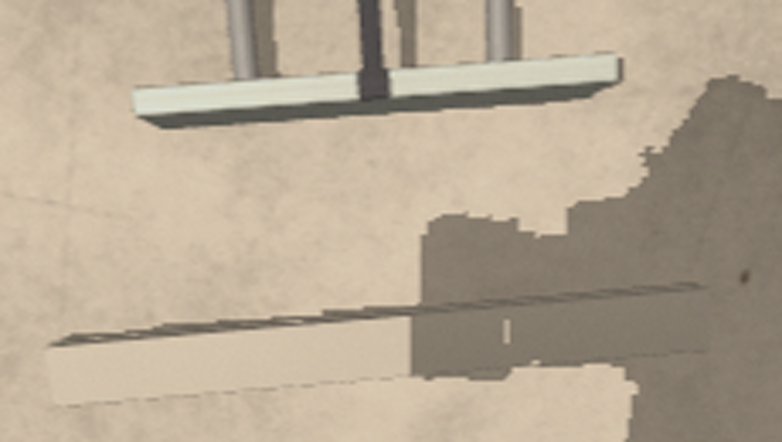

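Run:
```python
from h import *
f=np.load('c.npz');c=(f['K'],f['r'],f['t'])
g=lambda u,v,z:ground('wrist',(150+(u+.5)/3.4-.5,30+(v+.5)/3.4-.5),z,c)
yaw=lambda A,B:np.arctan2(-(A[0]-B[0]),A[1]-B[1])
S=[g(50,346,.024),g(62,405,.024),g(707,350,.024),g(705,287,.024)]
print(np.array(S).round(4),'c',np.mean(S,0),yaw(S[0],S[3]),yaw(S[1],S[2]),np.linalg.norm(S[1]-S[2]),np.linalg.norm(S[0]-S[1]))
F=[g(137,117,.054),g(618,85,.054)];G=[g(163,128,.002),g(575,101,.002)]
for q in(F,G): print(np.array(q).round(4),np.mean(q,0).round(4),yaw(*q),np.linalg.norm(q[0]-q[1]))
s=ctrl.sense();print(s['tool_pos'],(R.from_rotvec(s['ee_rot']).inv().apply(np.array([.45,.29,.26])-s['tool_pos'])*1000).round(1))
```

```text
[[ 0.4874 -0.0421  0.024 ]
 [ 0.4621 -0.0441  0.024 ]
 [ 0.4775 -0.3215  0.024 ]
 [ 0.5036 -0.3189  0.024 ]] c [ 0.48265319 -0.18166196  0.024     ] 0.058549140989732414 0.05534932769713114 0.27783263168500666 0.025338698772513896
[[ 0.573  -0.0944  0.054 ]
 [ 0.5787 -0.2726  0.054 ]] [ 0.5759 -0.1835  0.054 ] 0.03194782223346804 0.17831966153424234
[[ 0.5739 -0.0938  0.002 ]
 [ 0.5793 -0.2666  0.002 ]] [ 0.5766 -0.1802  0.002 ] 0.03124219810673742 0.17286666878893478
[ 0.44724389 -0.18231265  0.299159  ] [ -13.1 -472.1   39.1]
```

```bash
python3 - <<'E'
from h import *
a,b=cal('scene'),cal('side')
P=lambda c:c[0]@np.hstack([R.from_rotvec(c[1].ravel()).as_matrix(),c[2].reshape(3,1)])
for p,q in(((35,265),(425,390)),((80,265),(497,400)),((50,215),(425,337))):
  X=cv2.triangulatePoints(P(a),P(b),np.array(p,float)*.64,np.array(q,float)*.64).ravel();print(X[:3]/X[3])
E
python3 -m jog '[[[0,-48,4],0,87.8],[[0,-48,4],0,87.8],[[0,-48,4],0,87.8],[[0,-48,4],0,87.8],[[0,-48,4],0,87.8],[[0,-48,4],0,87.8],[[0,-48,4],0,87.8],[[0,-40,0],0,87.8],[[0,-30,0],0,87.8],[[0,0,0],0,87.8],[[0,0,0],0,87.8]]'
python3 - <<'E'
from h import *
s=ctrl.sense();c=cal('wrist');im=snap('wrist')
cv2.imwrite('pics/e.png',cv2.cvtColor(cv2.resize(im,(800,600),interpolation=cv2.INTER_CUBIC),cv2.COLOR_RGB2BGR))
np.savez('e.npz',K=c[0],r=c[1],t=c[2],im=im)
print(s['time_s'],s['joint_pos'].round(2), R.from_rotvec(s['ee_rot']).as_matrix().round(3)[0])
for t in('strip_high','glue_bottle','flush_cutters'):
    for d in ctrl.place_of('wrist',t)[:2]: print(t,round(d['p'],2),np.round(d['position']),ground('wrist',d['position'],0,c).round(4))
E
```

```text
[0.28355759 0.62311964 0.40393877]
[0.19082795 0.5956485  0.41047336]
[0.29122259 0.58920551 0.46380011]
time_s: 3.4
tool_pos: [0.4607, 0.2242, 0.2709]
ee_rot: [3.141, -0.049, -0.001]
contact_force: [0.3, -0.8, 0.4]
gripper_width: 0.0879
finger_force: 0.0
3.4 [-0.09  0.22 -0.53  1.77  0.12  1.18 -2.27] [ 1.    -0.031 -0.001]
strip_high 0.97 [211. 127.] [0.5048 0.2932 0.    ]
glue_bottle 0.7 [ 83. 200.] [0.4013 0.4992 0.    ]
flush_cutters 0.77 [116. 140.] [0.4903 0.4318 0.    ]
```

View pics/e.png

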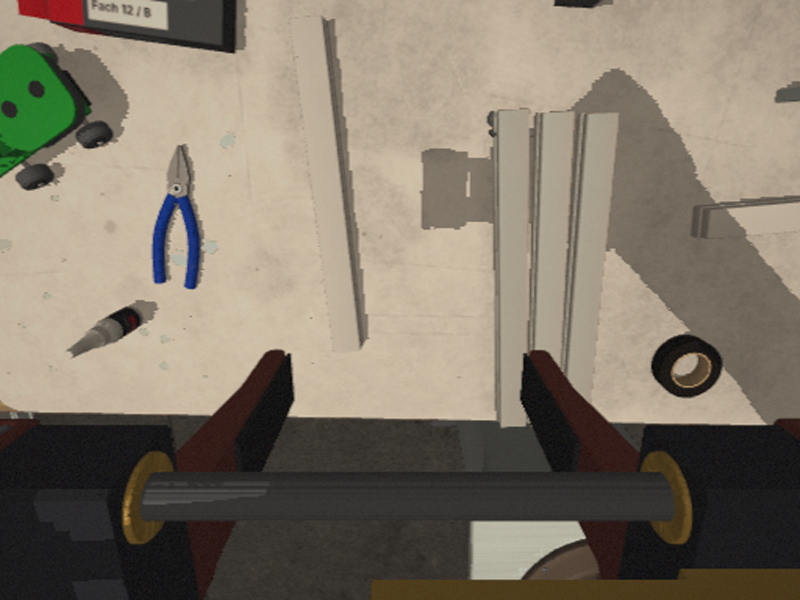

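The strip's top face has corners at about (293,17), (322,17), (360,347) and (331,350). The cutters and bottle are well to its left.

Run:
```python
from h import *
f=np.load('e.npz');c=(f['K'],f['r'],f['t'])
S=np.array([ground('wrist',(u*.64,v*.64),.024,c) for u,v in((293,17),(322,17),(360,347),(331,350))])
print(S.round(4),S.mean(0),np.linalg.norm(S[0]-S[3]),np.linalg.norm(S[0]-S[1]))
d=(S[0]+S[1]-S[2]-S[3]);print('dir yaw',np.arctan2(d[1],d[0]))
s=ctrl.sense();m=R.from_rotvec(s['ee_rot']).as_matrix();print('tool yaw',np.arctan2(m[1,0],m[0,0]),s['tool_pos'])
t=S.mean(0);t[2]=.12
print((m.T@(t-s['tool_pos'])*1000).round(1))
```

```text
[[0.6448 0.3068 0.024 ]
 [0.6441 0.2844 0.024 ]
 [0.3673 0.2721 0.024 ]
 [0.3651 0.2998 0.024 ]] [0.50536568 0.29077088 0.024     ] 0.2797850177834538 0.02240071113207933
dir yaw 0.034621228787469004
tool yaw -0.03385080859268522 [0.46102465 0.2231261  0.27144341]
[ 42.  -69.2 151.4]
```

```bash
python3 -m jog '[[[14,-23,35],0,87.8],[[14,-23,35],0,87.8],[[14,-23,35],0,87.8],[[0,0,40],-0.068,87.8],[[0,0,40],0,87.8],[[0,0,0],0,87.8],[[0,0,0],0,87.8],[[0,0,0],0,87.8]]' 30;python3 - <<'E'
from h import *
s=ctrl.sense();c=cal('wrist');im=snap('wrist');m=R.from_rotvec(s['ee_rot']).as_matrix()
print(np.arctan2(m[1,0],m[0,0]),s['joint_pos'].round(2),(m.T@(np.array([.5055,.291,.008])-s['tool_pos'])*1000).round(1))
b=cv2.cvtColor(im,cv2.COLOR_RGB2BGR)
draw(b,proj('wrist',box(.5055,.291,.035,0,.284,.028,.024),c),1,0)
cv2.imwrite('pics/f.png',cv2.resize(b,(800,600)))
E
```

```text
time_s: 4.4
tool_pos: [0.5061, 0.2929, 0.0889]
ee_rot: [-3.14, -0.056, -0.005]
contact_force: [0.1, -0.6, 0.9]
gripper_width: 0.0875
finger_force: 0.0
0.035825032523455924 [-0.24  0.54 -0.49  1.81  0.32  0.87 -2.42] [-0.9  2.  80.9]
```

View pics/f.png

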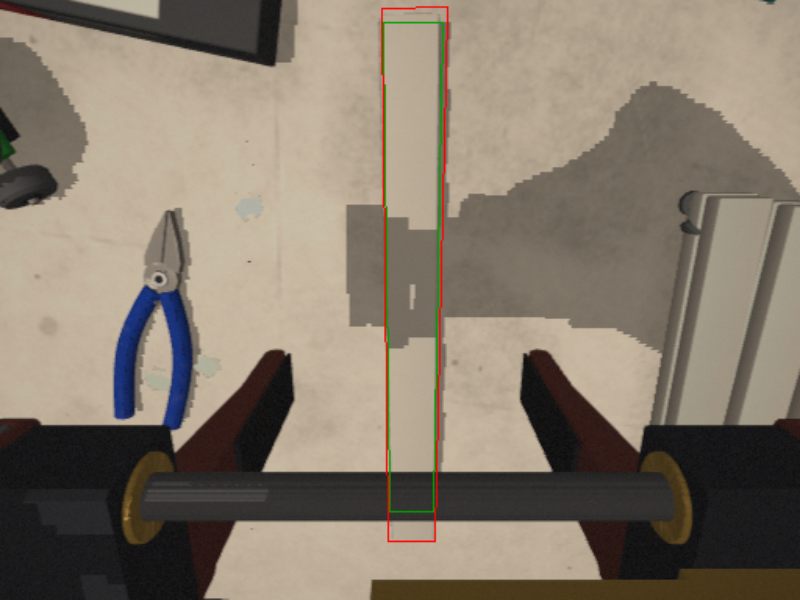

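The model outline fits the strip to within about 2 mm, so I'll descend and grip.

```bash
python3 -m jog '[[[-1,1,40],0,87.8],[[-1,1,38],0,87.8],[[0,0,2],0,87.8],[[0,0,0],0,87.8],[[0,0,0],0,20],[[0,0,0],0,20],[[0,0,0],0,20],[[0,0,0],0,20],[[0,0,0],0,20]]' 40;python3 -m jog '[[[0,0,-20],0,20],[[0,0,-40],0,20],[[0,0,-40],0,20],[[0,0,-20],0,20],[[0,0,0],0,20]]'
```

```text
time_s: 5.35
tool_pos: [0.5029, 0.2906, 0.0069]
ee_rot: [-3.141, -0.058, -0.001]
contact_force: [-0.3, 0.1, -0.4]
gripper_width: 0.0513
finger_force: 0.0
time_s: 5.85
tool_pos: [0.5043, 0.2917, 0.1299]
ee_rot: [-3.138, -0.058, -0.008]
contact_force: [0.3, 0.7, 0.1]
gripper_width: 0.02
finger_force: 0.0
```

The fingers close slower than I allowed for, so they were not shut when I lifted. I'll open them and look again.

```bash
python3 -m jog '[[[0,0,0],0,87.8],[[0,0,0],0,87.8],[[0,0,0],0,87.8],[[0,0,0],0,87.8],[[0,0,0],0,87.8],[[0,0,0],0,87.8],[[0,0,0],0,87.8],[[0,0,0],0,87.8],[[0,0,0],0,87.8]]'|sed -n 2,5p;python3 - <<'E'
from h import *
s=ctrl.sense();c=cal('wrist');im=snap('wrist');m=R.from_rotvec(s['ee_rot']).as_matrix()
for d in ctrl.place_of('wrist','strip_high')[:2]: print(round(d['p'],2),np.round(d['position']),ground('wrist',d['position'],0,c).round(4))
print(np.arctan2(m[1,0],m[0,0]),(m.T@(np.array([.5045,.291,.008])-s['tool_pos'])*1000).round(1))
b=cv2.cvtColor(im,cv2.COLOR_RGB2BGR)
draw(b,proj('wrist',box(.5045,.291,.035,0,.284,.028,.024),c),1,0)
cv2.imwrite('pics/g.png',cv2.resize(b,(800,600)))
E
```

```text
tool_pos: [0.5028, 0.2905, 0.1265]
ee_rot: [-3.141, -0.058, -0.0]
contact_force: [-0.6, -0.1, 1.2]
gripper_width: 0.0866
0.7 [260. 183.] [0.5026 0.2913 0.    ]
0.036885850387037594 [  1.8  -0.5 118.5]
```

View pics/g.png

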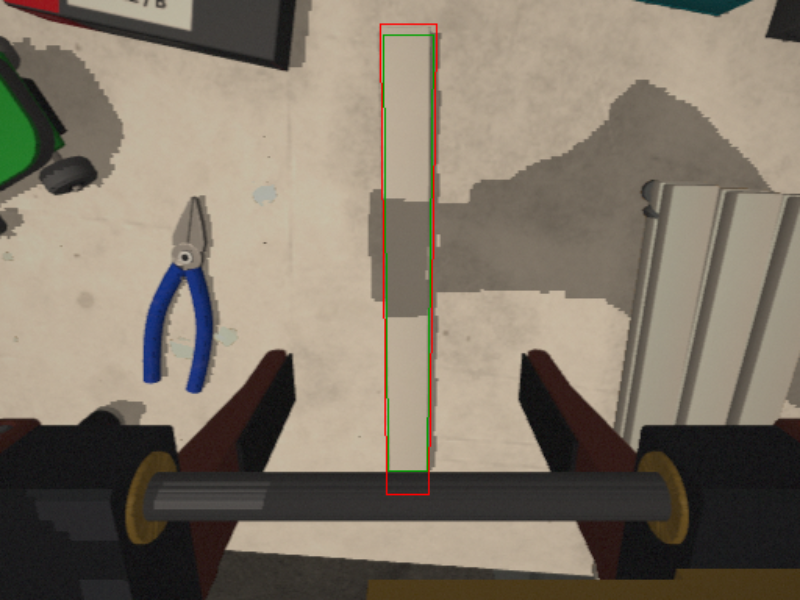

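The strip has not moved. Trying again with a longer closing time.

```bash
python3 -m jog '[[[1,0,40],0,60],[[0,0,40],0,60],[[0,0,37],0,60],[[0,0,1],0,50],[[0,0,0],0,20],[[0,0,0],0,20],[[0,0,0],0,20],[[0,0,0],0,20],[[0,0,0],0,20],[[0,0,0],0,20],[[0,0,0],0,20],[[0,0,0],0,20]]' 40
```

```text
time_s: 8.05
tool_pos: [0.5047, 0.291, 0.0102]
ee_rot: [-3.14, -0.058, -0.004]
contact_force: [-0.4, -0.3, 7.8]
gripper_width: 0.0277
finger_force: 40.0
```

```bash
python3 -m jog '[[[0,0,-15],0,20],[[0,0,-40],0,20],[[0,0,-45],0,20],[[-4,25,-40],0,20],[[-4,45,0],0,20],[[-4,45,0],0,20],[[-4,45,0],0,20],[[-4,45,0],0,20],[[-4,45,0],0,20],[[-4,45,0],0,20],[[-4,45,0],0,20],[[-4,45,0],0,20]]' 40; python3 -m jog '[[[-3,45,0],0,20],[[-4,42,0],0,20],[[0,0,0],-0.145,20],[[0,0,0],-0.145,20],[[0,0,0],-0.145,20],[[0,0,0],-0.145,20],[[0,0,0],-0.145,20],[[0,0,0],-0.145,20],[[0,0,0],-0.145,20],[[0,0,0],-0.145,20],[[0,0,0],-0.145,20],[[0,0,0],-0.145,20]]';  python3 -m jog '[[[0,0,0],-0.142,20],[[0,0,0],0,20],[[0,0,0],0,20]]'
python3 - <<'E'
from h import *
s=ctrl.sense();m=R.from_rotvec(s['ee_rot']).as_matrix()
y=np.arctan2(m[1,0],m[0,0])
print(y,s['joint_pos'].round(2),(m.T@(np.array([.482,-.1817,.12])-s['tool_pos'])*1000).round(1))
E
```

```text
time_s: 9.25
tool_pos: [0.4816, -0.0972, 0.1498]
ee_rot: [3.141, 0.058, 0.002]
contact_force: [-0.2, 0.4, -0.2]
gripper_width: 0.028
finger_force: 40.0
time_s: 10.45
tool_pos: [0.4781, -0.1827, 0.1496]
ee_rot: [2.306, 2.133, -0.0]
contact_force: [-0.9, -0.3, -0.3]
gripper_width: 0.0274
finger_force: 40.0
time_s: 10.75
tool_pos: [0.4781, -0.1829, 0.1491]
ee_rot: [2.161, 2.28, 0.0]
contact_force: [0.9, -0.0, 0.2]
gripper_width: 0.0276
finger_force: 40.0
1.624440686249984 [ 0.86  0.4  -0.73  1.91  0.32  0.95  0.02] [ 1.   3.9 29.1]
```

```bash
python3 -m jog '[[[1,2,25],0,20],[[1,2,35],0,20],[[0,0,25],0,20],[[0,0,0],0,20],[[0,0,0],0,20]]' 40|sed -n 2,4p
python3 - <<'E'
from h import *
s=ctrl.sense();c=cal('wrist');im=snap('wrist');m=R.from_rotvec(s['ee_rot']).as_matrix();y=np.arctan2(m[1,0],m[0,0])
p=s['tool_pos'];print(y,(m.T@(np.array([.482,-.1817,.034])-p)*1000).round(1))
b=cv2.resize(cv2.cvtColor(im,cv2.COLOR_RGB2BGR),None,fx=1.56,fy=1.56,interpolation=cv2.INTER_CUBIC)
draw(b,proj('wrist',box(.482,-.1817,.057,0,.028,.284,.024),c),1.56,0)
draw(b,proj('wrist',box(p[0],p[1],y-np.pi/2,p[2]-.01,.028,.284,.024),c),1.56,0,(255,0,0))
cv2.imwrite('pics/i.png',b)
E
```

```text
tool_pos: [0.4822, -0.1803, 0.064]
ee_rot: [-2.157, -2.283, 0.0]
contact_force: [0.1, 0.1, -0.4]
1.627460077063015 [-1.4 -0.3 30. ]
```

View pics/i.png

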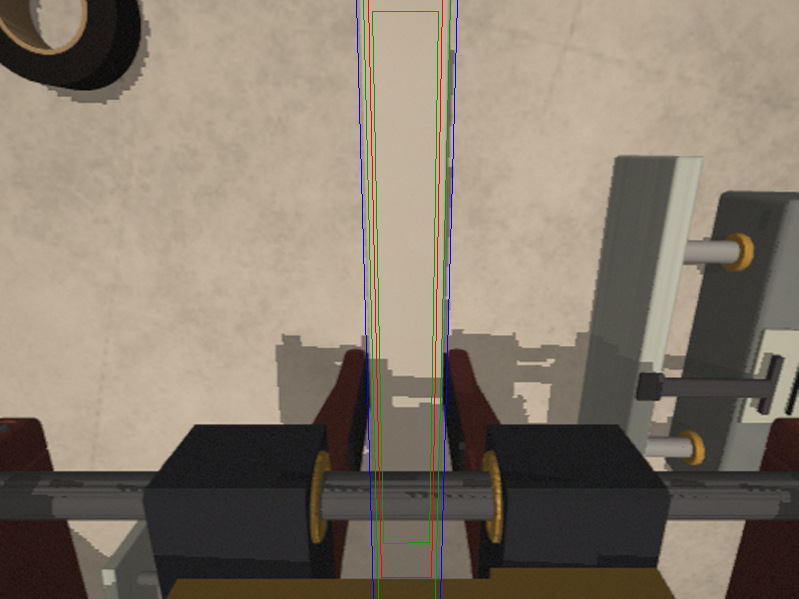

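The held strip covers the low strip evenly, and the fence at the right is untouched. I'll lower it.

```bash
python3 -m jog '[[[-1,0,15],0,20],[[0,0,11],0,20],[[0,0,3],0,20],[[0,0,1],0,20],[[0,0,0],0,20],[[0,0,0],0,20]]' 40; python3 -m jog '[[[0,0,0],0,50],[[0,0,0],0,50],[[0,0,0],0,50],[[0,0,0],0,50],[[0,0,0],0,50],[[0,0,-20],0,50],[[0,0,-45],0,60],[[0,0,-45],0,60],[[0,0,-45],0,60],[[0,0,-45],0,60],[[0,0,-45],0,60],[[0,0,0],0,60]]'; python3 -m jog '[[[-40,-10,0],0,60],[[-40,0,0],0,60],[[0,0,0],0,60],[[0,0,0],0,60]]' | sed -n 2,3p;python3 - <<'E'
from h import *
s=ctrl.sense();c=cal('wrist');im=snap('wrist');np.savez('k.npz',K=c[0],r=c[1],t=c[2],im=im)
b=cv2.resize(cv2.cvtColor(im,cv2.COLOR_RGB2BGR),None,fx=1.56,fy=1.56,interpolation=cv2.INTER_CUBIC)
cv2.imwrite('pics/k.png',b)
E
```

```text
time_s: 11.9
tool_pos: [0.4815, -0.1818, 0.0343]
ee_rot: [-2.156, -2.285, 0.003]
contact_force: [-5.7, 0.1, 16.4]
gripper_width: 0.0277
finger_force: 40.0
time_s: 13.1
tool_pos: [0.485, -0.1817, 0.2843]
ee_rot: [2.15, 2.278, 0.005]
contact_force: [1.0, 1.0, -0.1]
gripper_width: 0.06
finger_force: 0.0
tool_pos: [0.4763, -0.2624, 0.2774]
ee_rot: [-2.157, -2.282, -0.0]
```

View pics/k.png

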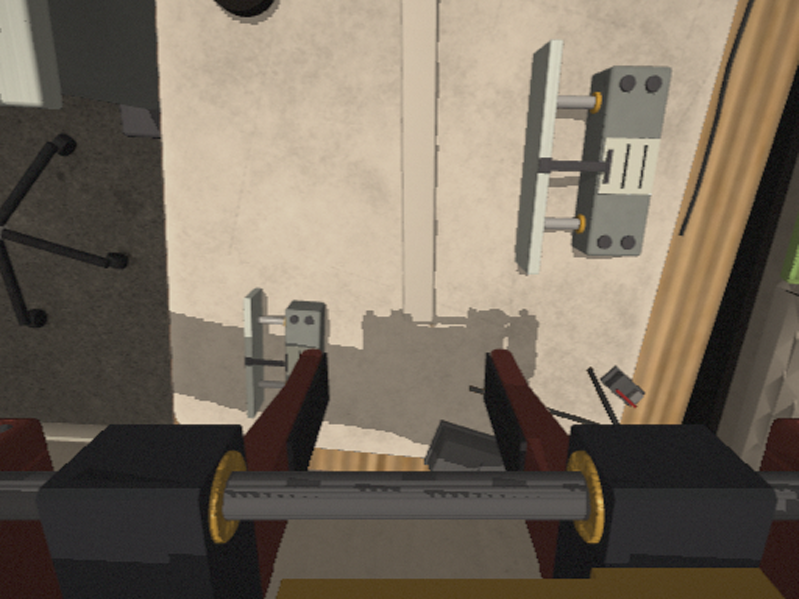

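The pair lies stacked with its near end at about (420,321) and no lower edge showing; the fence is at rest, with its pointer short of the first mark.

Run:
```python
from h import *
f=np.load('k.npz');c=(f['K'],f['r'],f['t']);im=f['im'].astype(int)
M=R.from_rotvec(c[1].ravel()).as_matrix();print('cam',(-M.T@c[2].ravel()).round(3))
for z in(.048,.024,0):
  print(z,[ground('wrist',(u/1.5625,v/1.5625),z,c).round(4)[:2] for u,v in((407,321),(436,321),(405,5),(437,5))])
for row in(60,150,195): print(row,im[row,250:290].sum(1)//3)
print('col',im[195:215,268].sum(1)//3)
# fence front top edge
A,B=[ground('wrist',(u/1.5625,v/1.5625),.054,c) for u,v in((551,42),(529,272))];print(A,B)
s=ctrl.sense();print(s['tool_pos'],s['joint_pos'].round(2))
```

```text
cam [ 0.472 -0.18   0.439]
0.048 [array([ 0.4798, -0.3226]), array([ 0.5056, -0.3211]), array([ 0.4645, -0.0759]), array([ 0.488 , -0.0746])]
0.024 [array([ 0.4803, -0.3313]), array([ 0.5077, -0.3298]), array([ 0.464 , -0.0695]), array([ 0.489 , -0.0682])]
0 [array([ 0.4808, -0.3401]), array([ 0.5098, -0.3385]), array([ 0.4636, -0.0632]), array([ 0.49  , -0.0617])]
60 [182 180 179 178 178 179 174 166 177 189 191 192 191 190 190 189 189 190
 187 188 189 188 188 188 188 189 189 187 163 119 117 151 187 185 187 185
 186 187 187 184]
150 [188 190 187 188 188 188 188 173 160 183 189 189 189 190 189 189 188 189
 188 188 188 189 186 187 185 185 184 161 120 117 151 183 187 189 191 193
 193 192 193 193]
195 [188 189 194 194 192 191 193 181 165 174 183 184 184 185 184 184 185 183
 183 184 184 182 183 182 183 183 175 146 116 157 192 190 187 181 179 186
 187 189 189 189]
col [183 184 182 182 182 182 183 183 183 183 180 126 119 189 126 124 121 122
 121 122]
[ 0.57363772 -0.09544209  0.054     ] [ 0.58075665 -0.27032903  0.054     ]
[ 0.47664393 -0.26114607  0.27772426] [ 1.01  0.32 -0.75  1.68  0.23  1.23  0.27]
```

```bash
python3 -m jog '[[[0,0,0],0.145,87.8],[[0,0,0],0.145,87.8],[[0,0,0],0.145,87.8],[[0,0,0],0.145,87.8],[[0,0,0],0.145,87.8],[[0,0,0],0.145,87.8],[[0,0,0],0.145,87.8],[[0,0,0],0.145,87.8],[[0,0,0],0.145,87.8],[[0,0,0],0.145,87.8],[[0,0,0],0.14,87.8],[[0,0,0],0,87.8]]' | sed -n 1,3p;  python3 - <<'E'
from h import *
s=ctrl.sense();m=R.from_rotvec(s['ee_rot']).as_matrix()
print(np.arctan2(m[1,0],m[0,0]),s['joint_pos'].round(2),s['gripper_width'],(m.T@(np.array([.430,-.182,.010])-s['tool_pos'])*1000).round(1))
E
```

```text
time_s: 14.75
tool_pos: [0.4771, -0.2602, 0.2784]
ee_rot: [-3.141, -0.062, -0.0]
0.03932042567081835 [ 0.8   0.27 -0.48  1.69  0.13  1.21 -1.24] 0.08781178458831557 [-44.  -79.9 268.5]
```

```bash
python3 -m jog '[[[-22,-40,0],0,87.8],[[-22,-40,0],0.003,87.8],[[0,0,45],0,87.8],[[0,0,45],0,87.8],[[0,0,45],0,87.8],[[0,0,45],0,87.8],[[0,0,45],0,87.8],[[0,0,30],0,87.8],[[0,0,12],0,87.8],[[0,0,0],0,87.8],[[0,0,0],0,87.8]]' | sed -n 1,5p;  python3 - <<'E'
from h import *
s=ctrl.sense();m=R.from_rotvec(s['ee_rot']).as_matrix()
print(np.arctan2(m[1,0],m[0,0]),s['joint_pos'].round(2),s['gripper_width'],(m.T@(np.array([.430,-.182,.010])-s['tool_pos'])*1000).round(1))
E
```

```text
time_s: 15.85
tool_pos: [0.4306, -0.1835, 0.0126]
ee_rot: [3.141, 0.06, 0.002]
contact_force: [0.8, -0.3, -0.3]
gripper_width: 0.0876
0.037942119458334124 [ 0.63  0.49 -0.41  2.13  0.36  0.58 -1.57] 0.08761072037073594 [-0.6 -1.5  2.6]
```

```bash
python3 -m jog '[[[6,-1,3],0,87.8],[[8,0,1],0,87.8],[[8,0,0],0,87.8],[[6,0,0],0,87.8],[[5,0,0],0,87.8],[[5,0,0],0,87.8],[[5,0,0],0,87.8],[[5,0,0],0,87.8],[[5,0,0],0,87.8],[[5,0,0],0,87.8],[[0,0,0],0,87.8],[[0,0,0],0,87.8]]' | sed -n 1,5p;  python3 - <<'E'
from h import *
w=snap('wrist');cw=cal('wrist');a=snap('scene');b=snap('side')
np.savez('p.npz',K=cw[0],r=cw[1],t=cw[2],im=w)
big=np.zeros((600,800,3),np.uint8)
big[:300,:400]=cv2.resize(w,(400,300))
big[:300,400:]=cv2.resize(w[20:245,110:410],(400,300),interpolation=cv2.INTER_CUBIC)
big[300:,:400]=cv2.resize(a[150:225,260:360],(400,300),interpolation=cv2.INTER_CUBIC)
big[300:,400:]=cv2.resize(b[150:225,210:310],(400,300),interpolation=cv2.INTER_CUBIC)
cv2.imwrite('pics/m.png',cv2.cvtColor(big,cv2.COLOR_RGB2BGR))
E
```

```text
time_s: 17.05
tool_pos: [0.488, -0.1806, 0.0075]
ee_rot: [-3.141, -0.057, -0.001]
contact_force: [-0.1, -0.8, -0.2]
gripper_width: 0.0877
```

View pics/m.png

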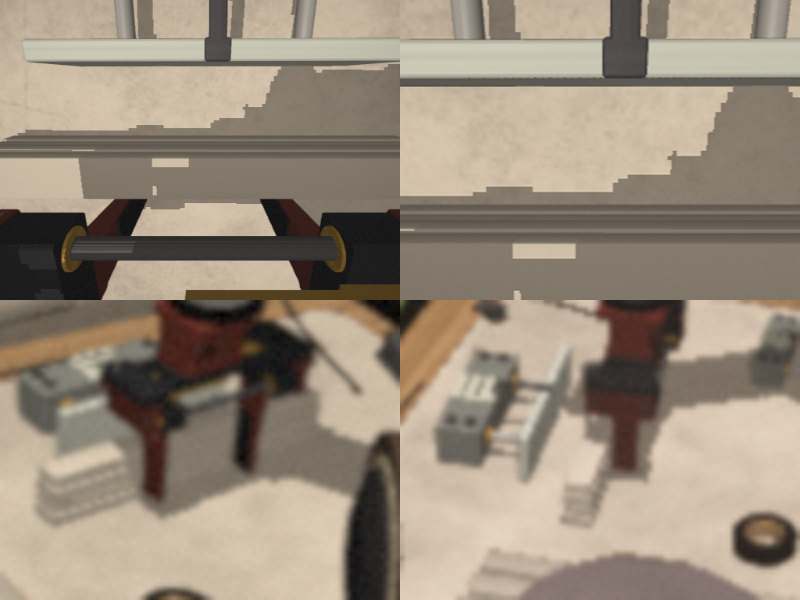

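Both strips move together with flush ends, parallel to the fence (scene crop: end at (85,480); side crop: end at (585,495)). I'll keep pushing, watching the force.

```bash
python3 -m jog '[[[6,0,0],0,87.8],[[6,0,0],0,87.8],[[6,0,0],0,87.8],[[6,0,0],0,87.8],[[6,0,0],0,87.8],[[5,0,0],0,87.8],[[4,0,0],0,87.8],[[3,0,0],0,87.8],[[3,0,0],0,87.8],[[0,0,0],0,87.8],[[0,0,0],0,87.8]]' | sed -n 1,5p; python3 -m jog '[[[3,0,0],0,87.8],[[3,0,0],0,87.8],[[0,0,0],0,87.8],[[0,0,0],0,87.8]]' | sed -n 1,4p
```

```text
time_s: 18.3
tool_pos: [0.5329, -0.179, 0.0075]
ee_rot: [3.141, 0.057, 0.001]
contact_force: [-1.0, 0.5, 0.4]
gripper_width: 0.0877
time_s: 18.7
tool_pos: [0.5389, -0.1788, 0.0075]
ee_rot: [3.141, 0.057, 0.001]
contact_force: [-0.0, -1.2, -0.5]
```

```bash
for i in 1 2; do python3 -m jog '[[[2,0,0],0,87.8],[[2,0,0],0,87.8],[[2,0,0],0,87.8],[[0,0,0],0,87.8],[[0,0,0],0,87.8],[[0,0,0],0,87.8]]' | sed -n 1,4p; done
```

```text
time_s: 19.3
tool_pos: [0.5437, -0.1787, 0.0073]
ee_rot: [3.141, 0.057, -0.003]
contact_force: [-5.0, -0.3, 2.4]
time_s: 19.9
tool_pos: [0.5486, -0.1785, 0.0072]
ee_rot: [3.141, 0.057, -0.006]
contact_force: [-8.0, 0.5, 6.3]
```

```bash
python3 -m jog '[[[2,0,0],0,87.8],[[2,0,0],0,87.8],[[0,0,0],0,87.8],[[0,0,0],0,87.8],[[0,0,0],0,87.8]]' | sed -n 1,4p
python3 - <<'E'
from h import *
F=[np.mean([ctrl.sense()['contact_force']],0)]
for i in range(4): 
  im=snap('wrist');F.append(ctrl.sense()['contact_force'])
print(np.array(F).round(1),np.mean(F,0))
c=cal('wrist');np.savez('q.npz',K=c[0],r=c[1],t=c[2],im=im)
for d in ctrl.place_of('wrist','fence_face')[:2]: print(d['p'],d['position'],ground('wrist',d['position'],.028,c))
# world x profile along the pointer line, at z=.055 (fence/pointer top) and scale
o=np.array([.576,-.183]);u=np.array([np.cos(.035),np.sin(.035)]);n=np.array([-u[1],u[0]])
for off in(0,.006,-.006,.03):
  P=[np.r_[o+u*x+n*off,.054] for x in np.arange(-.03,.11,.002)]
  q=proj('wrist',P,c).round().astype(int)
  print(off,q[0],q[-1],[int(im[v,w].mean()) if 0<=v<384 and 0<=w<512 else -1 for w,v in q])
E
```

```text
time_s: 20.4
tool_pos: [0.5518, -0.1784, 0.0071]
ee_rot: [3.141, 0.057, -0.008]
contact_force: [-10.3, -0.1, 7.2]
[[-10.3  -0.1   7.2]
 [-11.6  -0.4   7.6]
 [-11.   -1.2   8.2]
 [-11.4  -0.8   8.7]
 [-10.6  -0.4   8. ]] [-10.98249728  -0.57362284   7.93651701]
0.68 [272.2, 187.2] [ 0.59180733 -0.18186778  0.028     ]
0 [274 300] [281 -68] [204, 202, 202, 205, 205, 205, 202, 203, 200, 206, 206, 124, 125, 126, 124, 126, 127, 127, 128, 129, 129, 129, 129, 52, 51, 51, 51, 82, 82, 85, 83, 84, 85, 85, 83, 84, 84, 84, 83, 84, 84, 87, 86, 87, 86, 85, 85, 84, 84, 84, 60, 81, 216, 216, 215, 213, 213, 212, 45, 209, -1, -1, -1, -1, -1, -1, -1, -1, -1, -1]
0.006 [261 300] [262 -68] [204, 201, 204, 203, 203, 203, 205, 204, 196, 201, 202, 122, 123, 126, 126, 125, 128, 129, 127, 130, 129, 131, 130, 80, 87, 89, 91, 98, 99, 101, 98, 102, 99, 127, 127, 196, 197, 191, 189, 199, 199, 201, 111, 220, 220, 220, 220, 219, 220, 219, 64, 83, 217, 216, 215, 213, 213, 213, 47, 210, -1, -1, -1, -1, -1, -1, -1, -1, -1, -1]
-0.006 [288 300] [300 -68] [201, 203, 203, 205, 204, 207, 205, 202, 205, 205, 203, 122, 125, 125, 126, 127, 128, 129, 129, 128, 128, 132, 130, 98, 97, 100, 96, 99, 98, 101, 99, 100, 100, 122, 121, 128, 124, 123, 173, 127, 123, 124, 114, 216, 216, 215, 216, 215, 217, 216, 51, 83, 214, 214, 214, 212, 213, 212, 42, 209, -1, -1, -1, -1, -1, -1, -1, -1, -1, -1]
0.03 [209 300] [186 -68] [199, 200, 198, 200, 200, 198, 201, 201, 201, 132, 131, 123, 125, 125, 127, 127, 126, 127, 128, 129, 129, 128, 201, 188, 208, 210, 215, 210, 97, 100, 100, 100, 98, 126, 127, 127, 126, 128, 126, 122, 125, 126, 113, 143, 144, 144, 142, 141, 138, 138, 139, 136, 135, 136, 136, 132, 133, 133, 132, 131, -1, -1, -1, -1, -1, -1, -1, -1, -1, -1]
```

```bash
python3 -m jog '[[[2,0,0],0,87.8],[[2,0,0],0,87.8],[[2,0,0],0,87.8],[[1,0,0],0,87.8],[[0,0,0],0,87.8],[[0,0,0],0,87.8],[[0,0,0],0,87.8]]' | sed -n 1,4p
cat > m.py <<'E'
from h import *
F=[]
for i in range(3): 
  im=snap('wrist');F.append(ctrl.sense()['contact_force'])
c=cal('wrist');print(np.mean(F,0),ctrl.sense()['tool_pos'])
for d in ctrl.place_of('wrist','fence_face')[:1]: print(d['p'],ground('wrist',d['position'],.028,c))
o=np.array([.576,-.183]);u=np.array([np.cos(.035),np.sin(.035)]);n=np.array([-u[1],u[0]])
for off in(0,.006,-.006,.03,-.03):
  xs=np.arange(-.02,.10,.001)
  q=proj('wrist',[np.r_[o+u*x+n*off,.054] for x in xs],c).round().astype(int)
  v=np.array([int(im[b,a].mean()) if 0<=b<384 and 0<=a<512 else -1 for a,b in q])
  print(off,' '.join(f'{1000*xs[i]:.0f}:{v[i]}' for i in range(1,len(v)) if abs(v[i]-v[i-1])>22))
E
python3 m.py
```

```text
time_s: 21.35
tool_pos: [0.5572, -0.1782, 0.0069]
ee_rot: [3.141, 0.057, -0.013]
contact_force: [-15.6, -0.2, 12.6]
[-15.62343805  -0.06536319  11.68302695] [ 0.55720614 -0.17819135  0.0069453 ]
0.96 [ 0.59451192 -0.18238777  0.028     ]
0 -2:123 20:68 29:81 75:134 76:86 79:219 86:45 87:98 88:213 95:-1
0.006 -2:124 21:89 42:126 46:194 54:69 55:117 56:223 72:135 73:50 74:220 76:86 79:219 86:49 87:100 88:215 95:-1
-0.006 -2:122 30:135 31:102 42:130 54:67 55:118 56:219 72:134 73:48 74:216 76:83 79:216 86:45 88:212 95:-1
0.03 -6:129 19:204 30:192 31:102 42:130 54:69 55:120 95:-1
-0.03 -13:175 -12:24 -2:123 31:105 42:129 55:75 67:140 95:-1
```

The pointer bar, at 76–79, stands between the marks at 73 and 87. The fence is pushed back about 20 mm, steady, with the strips against its face.

```bash
python3 -m jog '[[[0.8,0,0],0,87.8],[[0,0,0],0,87.8],[[0,0,0],0,87.8],[[0,0,0],0,87.8],[[0,0,0],0,87.8]]' | sed -n 1,4p; python3 m.py | head -3; python3 -c "
from workcell import ctrl
print(ctrl.close_job())"
```

```text
time_s: 22.05
tool_pos: [0.5577, -0.1782, 0.0069]
ee_rot: [3.141, 0.057, -0.014]
contact_force: [-16.5, -0.1, 12.5]
[-16.68420238   0.64011298  12.52454294] [ 0.55772205 -0.17816545  0.00690301]
0.61 [ 0.59530447 -0.18304742  0.028     ]
0 -2:131 21:52 29:85 79:126 80:218 86:46 88:214 96:-1
the job is handed in; nothing more can be done
None
```

The loose strip lies on the lower one, ends flush when last viewed partway through the push. The pair is held against the fence with the pointer between the two marks (fence about 21 mm back by camera). The wrist read about 16.5 N, above the 11 N target, and I did not find out why. The job is handed in at about 22 s; no result was returned.

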